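# Put the matching slotted flange on the stud plate of the cup jig and latch it

### The job

Set up the bamboo-cup jig: turn the latch knob fully open to its stop, then slide the one flange whose slots line up with the three studs onto the stud plate until it is fully home, and turn the knob back to its shut stop so that the latch arm closes behind the flange. Leave the other two flanges, the cups, the hammer and the wood offcut where they are.

Things in the scene. Friction and masses are not known exactly. Their poses are not given: they have to be found in the camera images.
- dock: Fixed stud plate, flush with the bench; origin on the bench surface, amid the studs. Three upright steel studs, 10 mm across, 32 mm tall, stand on this frame's x axis at x = -34, +14 and +34 mm. A flange slides on along the dock's -y direction, from its +y side, flat on the bench, until the closed slot ends meet the studs.
- dock_home (a point): Where the centre of the flange is when it is fully home: x = 0 (2 mm play either way), y = +19 mm in the dock frame, 8 mm above the bench; the flange's axes are then parallel to the dock's.
- latch_grip (a point): Grip point of the latch knob, on its upright axis (x = -88, y = +79 mm in the dock frame), 46 mm above the bench. Black bar along this frame's x: 46 mm long, 14 thick, 25 to 59 above the bench, on a hub 42 mm across, 3 to 25 above the bench. A flat steel arm, 16 mm wide, 3 to 15 above the bench, turns with it and reaches 60 mm from the axis along this +x.
- latch (a joint): Angle of the latch knob in rad. 0 = shut stop: the arm points along the dock's +x and lies across the way on to the studs, 4 mm behind a flange that is home. It grows anticlockwise seen from above; 1.4 = open stop: the arm points nearly along the dock's +y, clear of the way. Light friction (0.06 N m), stays where it is left.
- flange_a_mid (a point): Centre (8 mm above the bench) of a loose aluminium flange lying flat: 104 mm (its x) by 96 mm (its y) by 16 mm thick, about 0.3 to 0.55 kg, plain straight sides. Three slots 14 mm wide and 34 mm deep with rounded mouths are open at its -y side; their centre lines are at x = -34, 0 and +34 mm.
- flange_b_mid (a point): The same as the first, with the slots at x = -34, +14 and +34 mm.
- flange_c_mid (a point): The same as the first, with the slots at x = -34, -14 and +34 mm (mirror image of flange_b).
- cup_tall: Bystander: bamboo cup standing upright, 72 mm across, 120 mm tall; origin at the centre of its underside.
- cup_short: Bystander: bamboo cup standing upright, 66 mm across, 90 mm tall; origin at the centre of its underside.
- hammer: Bystander: hammer lying on the bench beyond the work, 260 mm long.
- offcut: Bystander: wood offcut 60 x 170 x 40 mm lying beyond the work; origin at the centre of its underside.
Mind the look-alikes: they are no part of the job. What is shaped like the part that bears flange_b_mid but turquoise or yellow is not meant.

How it is judged:
By the outcome, as a careful person would: the job done as asked, in the order asked, and still so for the second after the job is handed in, with the robot touching nothing.
It also fails if it takes over 72 s, if anything falls off the work surface, if the arm or the gripper's body presses on something with over 40 N, if the wrist force passes 120 N, or if a joint passes its speed limit or range.

### The arm

A 6-joint arm with a two-finger parallel gripper is mounted at the origin on the work surface. World frame = base frame: x ahead of the robot, y to its left, z up, the work surface at z = 0. Lengths are in m, angles in degrees, forces in N, time in s.
With the tool pointing down it reaches from about 0.3 to 0.75 m from the base axis. Payload 8.5 kg.
Tool frame: the origin (TCP) lies on the centre line of the jaws, within the pads' length; the fingertips stand 17 mm ahead of it and the grasp point (between the pads) lies 2 mm behind it (env.tip_extent is the distance from the TCP to the fingertips, in m); z points along the fingers, y is the direction in which the jaws open and shut (so a half turn about z gives the same grasp; the last joint's range is limited). The gripper opens to 85 mm and grips with 20 to 120 N. Pads are 22 mm wide; open, the fingers measure 114 mm over their backs; the gripper's body (76 mm by 85 mm) begins 54 mm behind the grasp point. The pads swing forward as they close: fully open they stand 13 mm farther back than shut.
Start: joints at [56.018, 21.807, 74.336, -0, 83.858, -12.336], TCP at [0.203, 0.511, 0.248] pointing down, gripper open.
Joint ranges: [-178.18, 178.18], [-50.72, 133.34], [12.68, 142.11], [-81.47, 261.47], [9.98, 163.14], [-165.26, 165.26]. Speed limits (degrees/s): [136.94, 136.94, 180, 180, 180, 180].

### API

Orientations are given as a 3x3 rotation matrix whose columns are the frame's x, y, z axes.
In Python, from rig import telemetry, get_image, camera_params, close_job, env gives the robot as it stands.
- The arm moves only by the tool apply_moves, never from a script. Its argument "motion" is a list of rows, each an object of numbers: "tx", "ty", "tz": the shift along the tool's x, y, z in cm; "turn": the turn about the tool's z in degrees; "jaw": the gripper's target within -1 to 1 (fully open at 1, half-way at 0, shut at -1). In form: [{"tx": .., "ty": .., "tz": .., "turn": .., "jaw": ..}, ...]. A call has 1 to 5 rows; each row is the pose to reach, as a shift and turn from the pose measured when the call began, along the tool's axes at that moment; what a row does not reach only later rows make up. A row lasts 1/12 s, in which the tool goes at most 41.7 mm and 7.16 degrees, less where a joint would pass 70% of its speed; a pose out of reach is approached as far as the arm can. A call with a gripper value outside its range is refused whole. The fingers move at their own pace and stop on an object; "squeeze" is the grip in N (left out, the last holds). Time passes only in rows, so rows that repeat a pose let the fingers close. It gives the time, the measured TCP pose, the force and the opening at its end, in the units of the state.
- telemetry.observe(): the state, without advancing time (a new reading comes with each control period).
- get_image(name): name is "scene" or "top" or "wrist"; returns (picture, depth): 420x560x3 uint8, red, green, blue; 420x560 float32, m along the optical axis (not along the pixel's ray), 0 where there is no reading.
- camera_params(name): a dict with "fx", "fy", "cx", "cy" (pixels), "rvec" (rotation vector, rad) and "tvec" (3), from world to camera coordinates, as OpenCV has them. Camera axes: x right, y down, z forward; pixel columns grow to the right and rows downward; lengths in m; the calibration is good to about 2 mm. A picture is of the moment at which its call begins: read the wrist's pose just before it. camera_params takes no time and is no camera call; for the wrist camera it gives the pose at the moment of the call.
- close_job(): hands the job in, once; it reports no verdict.
The state is a dict: "time_s": time; "q": joint angles; "qvel": joint speeds; "joint_efforts": joint torques, N m; "position": TCP position; "tool_rot": TCP orientation; "ft_force": force on the tool from outside, world axes, zero at the start; "wrist_torque": the same for the moment, N m; "grip_width": finger opening in m.
Only numpy, scipy, OpenCV 4.12 (cv2) and the standard library are available. Lean on these libraries where they do the work, as an engineer would, in place of code of your own. Each camera call takes 0.05 s, during which the arm holds its last target. There are 200 camera calls.

## Working session

There is one attempt and no reset: what is moved stays moved. The work goes in short steps, Python scripts to look and compute and a tool call to move; the robot and the scene stay as the last step left them, time stands still between calls to the robot, and variables do not carry over. Pictures are saved under pics/ and viewed, about 8 in all and at most 12, crops included, and the job is handed in when it is done.

Besides the shell and the picture viewer there is one more tool, called after "Emit:" as a command line: name --argument value ..., lists and objects as JSON in quotes. apply_moves: Moves the arm, as the interface text tells. Its arguments: {"type":"object","properties":{"motion":{"type":"array"},"squeeze":{"type":"number"}},"required":["motion"]}

```bash
ls; mkdir -p pics
cat > h.py <<'E'
import numpy as np, cv2
from rig import telemetry, get_image, camera_params, close_job, env
def cam(n):
    p=camera_params(n); R=cv2.Rodrigues(np.array(p['rvec'],float))[0]; t=np.array(p['tvec'],float).ravel()
    K=np.array([[p['fx'],0,p['cx']],[0,p['fy'],p['cy']],[0,0,1]]); return K,R,t
def ray(c,uv,z):
    K,R,t=c; uv=np.atleast_2d(uv).astype(float)
    d=np.c_[uv,np.ones(len(uv))]@np.linalg.inv(K).T@R; o=-R.T@t
    return o+d*((z-o[2])/d[:,2])[:,None]
def proj(c,P):
    K,R,t=c; q=(np.atleast_2d(P)@R.T+t)@K.T; return q[:,:2]/q[:,2:]
def snap(n,name):
    c=cam(n); im,d=get_image(n); cv2.imwrite(f'pics/{name}.png',im[:,:,::-1]); np.savez(f'pics/{name}.npz',d=d,K=c[0],R=c[1],t=c[2]); return im,d,c
def load(name):
    z=np.load(f'pics/{name}.npz'); return cv2.imread(f'pics/{name}.png')[:,:,::-1],z['d'],(z['K'],z['R'],z['t'])
E
python3 - <<'E'
from h import *
s=telemetry.observe(); print(s)
a=snap('top','top0');b=snap('scene','sc0')
for x in(a,b): print((-x[2][1].T@x[2][2]).round(3))
E
```

```text
pics
{'time_s': 0.0, 'q': array([ 5.60182329e+01,  2.18398571e+01,  7.43861735e+01, -1.64758862e-03,
        8.38572524e+01, -1.23347343e+01]), 'qvel': array([-0.10156367,  0.0454086 ,  0.13047433, -0.0650429 ,  0.03531553,
       -0.00249755]), 'joint_efforts': array([-4.27436435e-04, -4.48450577e+01, -2.31281823e+01, -2.19387434e-04,
        4.83427968e-03, -2.15138738e-05]), 'position': array([0.20272863, 0.51097512, 0.24771402]), 'tool_rot': array([[-9.29475019e-01,  3.68884218e-01, -7.88730728e-04],
       [ 3.68884953e-01,  9.29474260e-01, -1.22129716e-03],
       [ 2.82587660e-04, -1.42611610e-03, -9.99998943e-01]]), 'ft_force': array([-0.57639608,  0.24778891, -0.00554573]), 'wrist_torque': array([-0.02035687, -0.01544566,  0.03531364]), 'grip_width': 0.08544444618684734}
[0.398 0.016 1.28 ]
[ 1.089 -0.731  0.842]
```

View pics/top0.png

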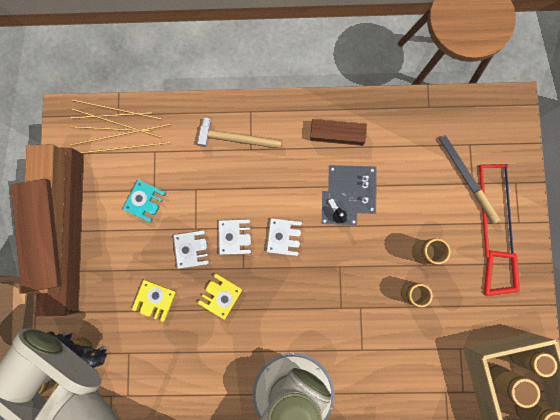

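View pics/sc0.png

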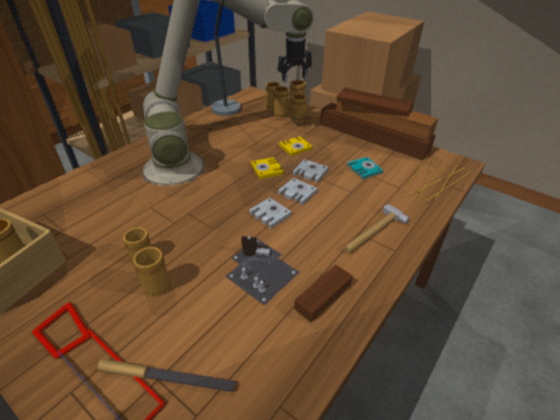

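The top view shows three aluminium flanges at about (190,250), (235,237) and (284,237). The look-alikes are yellow at (154,300) and (220,297), and turquoise at (144,201). The dock is at (352,193) and the knob at (339,214). I'll check the three candidates and the dock in one enlarged crop.

Run:
```python
from h import *
im,d,c=load('top0')
cr=im[155:275,165:385]; cv2.imwrite('pics/crop0.png',cv2.resize(cr,None,fx=3.6,fy=3.6,interpolation=cv2.INTER_CUBIC)[:,:,::-1])
hsv=cv2.cvtColor(im,cv2.COLOR_RGB2HSV)
m=((hsv[...,1]<40)&(hsv[...,2]>140)).astype(np.uint8); m[:215]=0;m[275:]=0;m[:,:165]=0;m[:,310:]=0
n,l,st,ce=cv2.connectedComponentsWithStats(m)
for i in range(1,n):
    if st[i,4]>300:
        cs,_=cv2.findContours((l==i).astype(np.uint8),cv2.RETR_EXTERNAL,cv2.CHAIN_APPROX_NONE)
        P=ray(c,cs[0][:,0],.016)[:,:2].astype(np.float32)
        r=cv2.minAreaRect(P); print(st[i],[np.round(x,3) for x in r])
m=(hsv[...,2]<90)&(hsv[...,1]<90); m[:160]=0;m[230:]=0;m[:,:315]=0;m[:,385:]=0
cs,_=cv2.findContours(m.astype(np.uint8),cv2.RETR_EXTERNAL,cv2.CHAIN_APPROX_NONE)
k=max(cs,key=cv2.contourArea); print('dock',cv2.minAreaRect(ray(c,k[:,0],0.)[:,:2].astype(np.float32)))
```

```text
[219 219  32  36 908] [array([0.473, 0.172]), array([0.096, 0.107]), np.float64(89.866)]
[267 219  35  37 899] [array([0.47, 0.02]), array([0.097, 0.105]), np.float64(82.298)]
[173 231  36  38 909] [array([0.437, 0.307]), array([0.105, 0.1  ]), np.float64(7.476)]
dock ((0.5406665802001953, -0.1381009817123413), (0.0879785567522049, 0.053322676569223404), 54.5962028503418)
```

View pics/crop0.png

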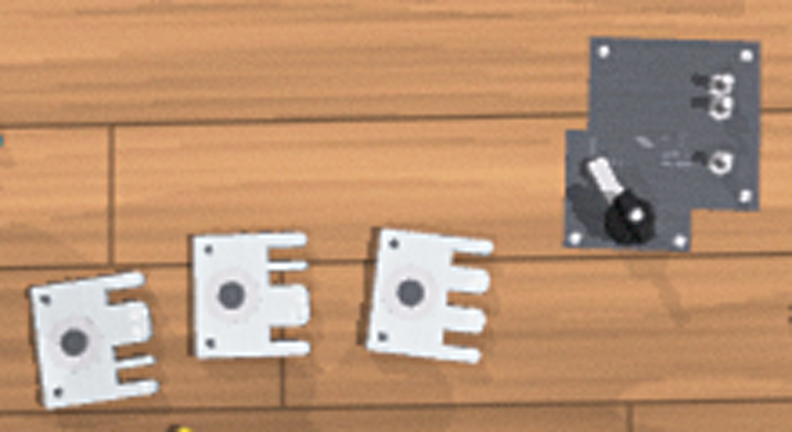

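Slot patterns in the crop: the left flange (75,343) has its close pair at the bottom, so it is c. The right flange (410,293) is evenly spaced, so it is a. The middle flange (232,295) has its close pair at the top, matching the studs at (720,83), (720,105) and (720,161), so it is b. The knob is at (632,216), with its arm partly open. Next I'll compute the dock pose.

Run:
```python
from h import *
im,d,c=load('top0')
px=lambda a:np.array(a)/3.6+[165,155]-.36
S=ray(c,px([(721,83),(719,105),(720,161)]),.032);print('studs',S.round(3))
K=ray(c,px([(632,216)]),.059);print('knob',K.round(3))
A=ray(c,px([(597,163)]),.015);print('armtip',A.round(3),'ang',np.degrees(np.arctan2(*(A-K)[0,[1,0]])))
C=ray(c,px([(590,38),(760,42),(758,210),(565,130),(563,246),(690,250)]),0.);print('plate',C.round(3))
v=px([(235,292)]).astype(int)[0]; print('hole depth',d[v[1],v[0]],d[v[1],v[0]+9], d[v[1],v[0]-10],d[260,260])
s=telemetry.observe();p,R=s['position'],s['tool_rot']
w=cam('wrist');print('wristcam in tool',(R.T@(-w[1].T@w[2]-p)).round(3),(R.T@w[1].T).round(2))
T=np.array([K[0,0]-0.0,K[0,1]+.0,.2]);print('move tool',(R.T@(T-p)).round(3)*100,'yaw x', np.degrees(np.arctan2(R[1,0],R[0,0])))
```

```text
studs [[ 0.645 -0.232  0.032]
 [ 0.626 -0.23   0.032]
 [ 0.578 -0.228  0.032]]
knob [[ 0.529 -0.149  0.059]]
armtip [[ 0.581 -0.126  0.015]] ang 23.737605786468578
plate [[ 0.694 -0.125  0.   ]
 [ 0.687 -0.274  0.   ]
 [ 0.539 -0.266  0.   ]
 [ 0.613 -0.101  0.   ]
 [ 0.511 -0.096  0.   ]
 [ 0.505 -0.206  0.   ]]
hole depth 1.2718513 1.2653669 1.2684938 1.273718
wristcam in tool [ 0.08  -0.001 -0.125] [[-0.   -0.95 -0.31]
 [ 1.   -0.    0.  ]
 [-0.   -0.31  0.95]]
move tool [-54.7 -49.3   4.8] yaw x 158.35312668059618
```

```bash
cat > g.py <<'E'
import sys; from h import *
x,y,z,yaw=map(float,sys.argv[1:5]); s=telemetry.observe(); p,R=s['position'],s['tool_rot']
cy=np.degrees(np.arctan2(R[1,0],R[0,0]))
print('t=%.2f'%s['time_s'],'pos',p.round(4),'yaw %.2f'%cy,'F',s['ft_force'].round(1),'w %.4f'%s['grip_width'])
print('move cm',(100*R.T@(np.array([x,y,z])-p)).round(2),'turn %.2f'%(-(yaw-cy)))
E
echo
```

```text
(no output)
```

Emit:
apply_moves --motion '[{"tx": -54.7,"ty": -49.3,"tz": 4.8,"turn": 134,"jaw": 0.3},{"tx": -54.7,"ty": -49.3,"tz": 4.8,"turn": 134,"jaw": 0.3},{"tx": -54.7,"ty": -49.3,"tz": 4.8,"turn": 134,"jaw": 0.3},{"tx": -54.7,"ty": -49.3,"tz": 4.8,"turn": 134,"jaw": 0.3},{"tx": -54.7,"ty": -49.3,"tz": 4.8,"turn": 134,"jaw": 0.3}]'

```text
time_s: 0.52
position: [0.2951, 0.3231, 0.2344]
tool_rot: [[-0.533, 0.846, -0.0], [0.846, 0.533, -0.001], [-0.0, -0.0, -1.0]]
ft_force: [0.3, -0.6, 1.3]
grip_width: 0.0556
```

```bash
python3 g.py .529 -.148 .2 24
```

```text
t=0.52 pos [0.2951 0.3231 0.2344] yaw 122.23 F [ 0.3 -0.6  1.3] w 0.0556
move cm [-52.32  -5.34   3.47] turn 98.23
```

Emit:
apply_moves --motion '[{"tx": -52.3,"ty": -5.3,"tz": 3.5,"turn": 98},{"tx": -52.3,"ty": -5.3,"tz": 3.5,"turn": 98},{"tx": -52.3,"ty": -5.3,"tz": 3.5,"turn": 98},{"tx": -52.3,"ty": -5.3,"tz": 3.5,"turn": 98},{"tx": -52.3,"ty": -5.3,"tz": 3.5,"turn": 98}]'

```text
invalid input
```

```bash
python3 g.py .529 -.148 .2 24
```

```text
t=0.52 pos [0.2951 0.3231 0.2344] yaw 122.23 F [ 0.3 -0.6  1.3] w 0.0556
move cm [-52.32  -5.34   3.47] turn 98.23
```

Jaw is required in every row.

Emit:
apply_moves --motion '[{"tx": -52.3,"ty": -5.3,"tz": 3.5,"turn": 98,"jaw": 0.3},{"tx": -52.3,"ty": -5.3,"tz": 3.5,"turn": 98,"jaw": 0.3},{"tx": -52.3,"ty": -5.3,"tz": 3.5,"turn": 98,"jaw": 0.3},{"tx": -52.3,"ty": -5.3,"tz": 3.5,"turn": 98,"jaw": 0.3},{"tx": -52.3,"ty": -5.3,"tz": 3.5,"turn": 98,"jaw": 0.3}]'

```text
time_s: 0.93
position: [0.3876, 0.1366, 0.2208]
tool_rot: [[0.063, 0.998, -0.0], [0.998, -0.063, -0.001], [-0.001, 0.0, -1.0]]
ft_force: [1.8, 0.1, 0.7]
grip_width: 0.0555
```

```bash
python3 g.py .529 -.148 .2 24
```

```text
t=0.93 pos [0.3876 0.1366 0.2208] yaw 86.38 F [1.8 0.1 0.7] w 0.0555
move cm [-27.51  15.91   2.1 ] turn 62.38
```

Emit:
apply_moves --motion '[{"tx": -27.5,"ty": 15.9,"tz": 2.1,"turn": 62.4,"jaw": 0.3},{"tx": -27.5,"ty": 15.9,"tz": 2.1,"turn": 62.4,"jaw": 0.3},{"tx": -27.5,"ty": 15.9,"tz": 2.1,"turn": 62.4,"jaw": 0.3},{"tx": -27.5,"ty": 15.9,"tz": 2.1,"turn": 62.4,"jaw": 0.3},{"tx": -27.5,"ty": 15.9,"tz": 2.1,"turn": 62.4,"jaw": 0.3}]'

```text
time_s: 1.35
position: [0.4798, -0.0499, 0.207]
tool_rot: [[0.636, 0.772, -0.0], [0.772, -0.636, -0.0], [-0.0, -0.0, -1.0]]
ft_force: [0.3, 0.2, -0.2]
grip_width: 0.0556
```

```bash
python3 g.py .529 -.148 .2 24
```

```text
t=1.35 pos [ 0.4798 -0.0499  0.207 ] yaw 50.54 F [ 0.3  0.2 -0.2] w 0.0556
move cm [-4.44 10.03  0.7 ] turn 26.54
```

Emit:
apply_moves --motion '[{"tx": -4.4,"ty": 10,"tz": 0.7,"turn": 26.5,"jaw": 0.3},{"tx": -4.4,"ty": 10,"tz": 0.7,"turn": 26.5,"jaw": 0.3},{"tx": -4.4,"ty": 10,"tz": 0.7,"turn": 26.5,"jaw": 0.3},{"tx": -4.4,"ty": 10,"tz": 0.7,"turn": 26.5,"jaw": 0.3},{"tx": -4.4,"ty": 10,"tz": 0.7,"turn": 26.5,"jaw": 0.3}]'

```text
time_s: 1.77
position: [0.5291, -0.1488, 0.199]
tool_rot: [[0.915, 0.402, -0.002], [0.402, -0.915, 0.0], [-0.001, -0.001, -1.0]]
ft_force: [-0.3, 1.1, 0.2]
grip_width: 0.0553
```

```bash
python3 g.py .529 -.148 .2 24; python3 -c "
from h import *
snap('wrist','w1')"
```

```text
t=1.77 pos [ 0.5291 -0.1488  0.199 ] yaw 23.73 F [-0.3  1.1  0.2] w 0.0553
move cm [ 0.02 -0.07 -0.1 ] turn -0.27
```

View pics/w1.png

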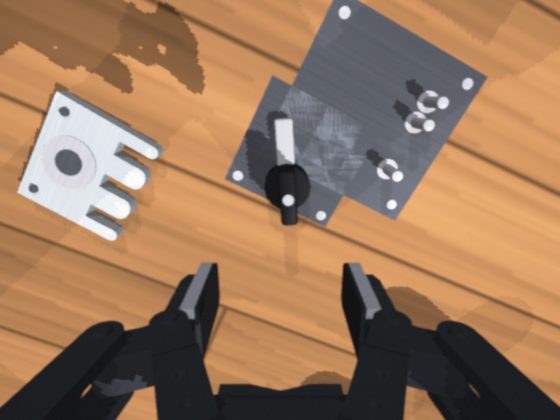

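The wrist view shows the knob's white top dot at (288,200), the arm tip at (284,121) and stud tops at (444,102), (427,125) and (397,176). I'll refine the poses from these, checking the dot as the axis against the studs.

Run:
```python
from h import *
im,d,c=load('w1')
g=cv2.cvtColor(im,cv2.COLOR_RGB2GRAY)
S=[]
for u,v in [(444,102),(427,125),(397,176)]:
    w=g[v-8:v+9,u-8:u+9].astype(float); m=w>215; yy,xx=np.nonzero(m); S.append((u-8+xx.mean(),v-8+yy.mean()))
print(np.round(S,1)); P=ray(c,S,.032)[:,:2]; print(P.round(4),'gaps',np.linalg.norm(np.diff(P,axis=0),axis=1).round(4))
X=np.array([34,14,-34])/1e3; dx=P[0]-P[2]; yaw=np.arctan2(dx[1],dx[0]); r=np.array([[np.cos(yaw),-np.sin(yaw)],[np.sin(yaw),np.cos(yaw)]])
O=(P-np.outer(X,r[:,0])).mean(0); print('dock',O.round(4),np.degrees(yaw))
# plate bolts on plate
B=ray(c,[(344,12),(467,84),(391,204),(320,215),(238,175)],0.0)[:,:2]; print('bolts in dock',((B-O)@r).round(4)*1e3)
K0=O+r@[-.088,.079]; print('knob pred',K0.round(4)); print('dot',ray(c,[(288,200)],.059).round(4))
m=(g<45).astype(np.uint8); m[:150]=0; m[235:]=0; m[:,:250]=0;m[:,330:]=0
for v in range(150,234,6):
    xs=np.nonzero(m[v])[0]
    if len(xs): print(v,xs.min(),xs.max(),end='; ')
print()
A=ray(c,[(284,121)],.015)[0,:2]; print('arm len',np.linalg.norm(A-K0),'ang world',np.degrees(np.arctan2(*(A-K0)[::-1])))
```

```text
[[442.9 102.6]
 [428.9 125.3]
 [397.2 176. ]]
[[ 0.6492 -0.2401]
 [ 0.6292 -0.2392]
 [ 0.5815 -0.2367]] gaps [0.02   0.0478]
dock [ 0.6153 -0.2385] -2.892051505417056
bolts in dock [[  62.5  102. ]
 [  62.1  -23. ]
 [ -62.1  -22.9]
 [-103.5   33.9]
 [-103.   123.5]]
knob pred [ 0.5314 -0.1551]
dot [[ 0.5311 -0.1555  0.059 ]]
168 271 301; 174 267 305; 180 265 307; 186 265 303; 192 266 300; 198 268 301; 204 274 298; 210 281 288; 216 282 287; 222 283 287; 
arm len 0.05793752808852396 ang world 26.47776786818426
```

Stud gaps come out at 20.0 and 47.8 mm, and the dot agrees with the predicted axis to 0.5 mm. The dock is at (0.6153, -0.2385) with yaw -2.9°, and the bar is at 26.5°. I'll descend onto the knob.

```bash
python3 g.py .5312 -.1553 .047 26.5
```

```text
t=1.82 pos [ 0.5288 -0.1477  0.1993] yaw 24.10 F [-0.5  0.   0.1] w 0.0552
move cm [-0.07  0.81 15.23] turn -2.40
```

Emit:
apply_moves --motion '[{"tx": -0.07,"ty": 0.8,"tz": 4,"turn": -2.4,"jaw": 0.1},{"tx": -0.07,"ty": 0.8,"tz": 8,"turn": -2.4,"jaw": 0.1},{"tx": -0.07,"ty": 0.8,"tz": 12,"turn": -2.4,"jaw": 0.1},{"tx": -0.07,"ty": 0.8,"tz": 15,"turn": -2.4,"jaw": 0.1},{"tx": -0.07,"ty": 0.8,"tz": 15.2,"turn": -2.4,"jaw": 0.1}]'

```text
time_s: 2.23
position: [0.5284, -0.1529, 0.0428]
tool_rot: [[0.893, 0.45, -0.01], [0.45, -0.893, 0.005], [-0.007, -0.009, -1.0]]
ft_force: [-0.8, -0.1, -0.0]
grip_width: 0.0468
```

```bash
python3 g.py .5312 -.1553 .047 26.5; python3 -c "
from h import *
snap('wrist','w2')"
```

```text
t=2.23 pos [ 0.5284 -0.1529  0.0428] yaw 26.75 F [-0.8 -0.1 -0. ] w 0.0468
move cm [ 0.14  0.34 -0.43] turn 0.25
```

View pics/w2.png

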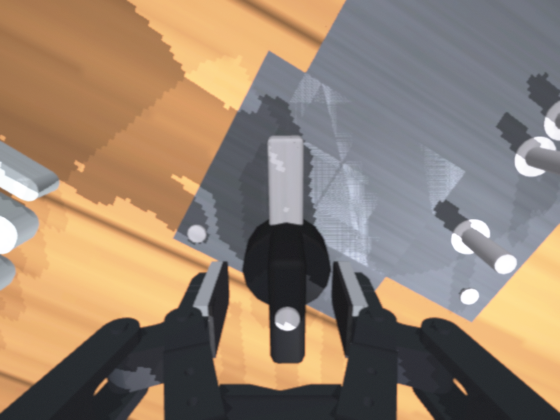

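The bar (287,235–360) lies between the fingers. Its dot is at (287,319), about 3 mm right of the finger midline, which agrees with the computed correction.

Emit:
apply_moves --motion '[{"tx": 0.1,"ty": 0.34,"tz": -0.4,"turn": 0,"jaw": 0.1},{"tx": 0.1,"ty": 0.34,"tz": -0.4,"turn": 0,"jaw": 0.1}]'

```text
time_s: 2.45
position: [0.5337, -0.1567, 0.0521]
tool_rot: [[0.892, 0.451, -0.003], [0.451, -0.892, 0.001], [-0.002, -0.002, -1.0]]
ft_force: [0.1, -1.1, 0.9]
grip_width: 0.0474
```

```bash
python3 g.py .5312 -.1553 .047 26.5; python3 -c "
from h import *
im,d,c=load('w2'); print(ray(c,[(287,319)],.059).round(4), ray(c,[(505,264)],.032).round(4))"
```

```text
t=2.45 pos [ 0.5337 -0.1567  0.0521] yaw 26.82 F [ 0.1 -1.1  0.9] w 0.0474
move cm [-0.15 -0.23  0.51] turn 0.32
[[ 0.5308 -0.1557  0.059 ]] [[ 0.5815 -0.2363  0.032 ]]
```

Emit:
apply_moves --motion '[{"tx": -0.2,"ty": -0.2,"tz": 0.5,"turn": 0,"jaw": 0.1},{"tx": -0.2,"ty": -0.2,"tz": 0.5,"turn": 0,"jaw": 0.1},{"tx": -0.2,"ty": -0.2,"tz": 0.5,"turn": 0,"jaw": 0.1}]'

```text
time_s: 2.7
position: [0.5311, -0.1558, 0.0481]
tool_rot: [[0.892, 0.451, -0.002], [0.451, -0.892, 0.001], [-0.001, -0.001, -1.0]]
ft_force: [0.2, 0.2, 0.0]
grip_width: 0.0471
```

```bash
python3 g.py .531 -.1555 .047 26.5
```

```text
t=2.70 pos [ 0.5311 -0.1558  0.0481] yaw 26.83 F [0.2 0.2 0. ] w 0.0471
move cm [ 0.01 -0.03  0.11] turn 0.33
```

Emit:
apply_moves --motion '[{"tx": 0,"ty": 0,"tz": 0,"turn": 0,"jaw": -0.9},{"tx": 0,"ty": 0,"tz": 0,"turn": 0,"jaw": -0.9},{"tx": 0,"ty": 0,"tz": 0,"turn": 0,"jaw": -0.9},{"tx": 0,"ty": 0,"tz": 0,"turn": 0,"jaw": -0.9},{"tx": 0,"ty": 0,"tz": 0,"turn": 0,"jaw": -0.9}]' --squeeze 35

```text
time_s: 3.12
position: [0.5308, -0.155, 0.0485]
tool_rot: [[0.892, 0.452, -0.002], [0.452, -0.892, 0.002], [-0.001, -0.003, -1.0]]
ft_force: [-2.0, 5.0, 7.0]
grip_width: 0.0133
```

```bash
python3 g.py .531 -.1555 .047 77.3
```

```text
t=3.12 pos [ 0.5308 -0.155   0.0485] yaw 26.85 F [-2.  5.  7.] w 0.0133
move cm [-0.    0.06  0.15] turn -50.45
```

Emit:
apply_moves --motion '[{"tx": 0,"ty": 0,"tz": 0,"turn": -7,"jaw": -0.9},{"tx": 0,"ty": 0,"tz": 0,"turn": -14,"jaw": -0.9},{"tx": 0,"ty": 0,"tz": 0,"turn": -21,"jaw": -0.9},{"tx": 0,"ty": 0,"tz": 0,"turn": -28,"jaw": -0.9},{"tx": 0,"ty": 0,"tz": 0,"turn": -35,"jaw": -0.9}]'

```text
time_s: 3.53
position: [0.5309, -0.1551, 0.0485]
tool_rot: [[0.466, 0.885, -0.002], [0.885, -0.466, 0.002], [0.001, -0.002, -1.0]]
ft_force: [-0.1, 0.9, 0.7]
grip_width: 0.0137
```

```bash
python3 g.py .531 -.1555 .0485 77.3; python3 -c "
from h import *
print(telemetry.observe()['wrist_torque'])"
```

```text
t=3.53 pos [ 0.5309 -0.1551  0.0485] yaw 62.19 F [-0.1  0.9  0.7] w 0.0137
move cm [-0.03  0.03  0.  ] turn -15.11
[-0.20241195 -0.14450605 -0.09476926]
```

Emit:
apply_moves --motion '[{"tx": 0,"ty": 0,"tz": 0,"turn": -7,"jaw": -0.9},{"tx": 0,"ty": 0,"tz": 0,"turn": -14,"jaw": -0.9},{"tx": 0,"ty": 0,"tz": 0,"turn": -18,"jaw": -0.9},{"tx": 0,"ty": 0,"tz": 0,"turn": -18,"jaw": -0.9}]'

```text
time_s: 3.87
position: [0.5311, -0.1549, 0.0486]
tool_rot: [[0.171, 0.985, -0.001], [0.985, -0.171, 0.003], [0.002, -0.002, -1.0]]
ft_force: [0.3, 1.9, 0.5]
grip_width: 0.0133
```

```bash
python3 g.py .531 -.1555 .0485 77.3; python3 -c "
from h import *
print(telemetry.observe()['wrist_torque'])"
```

```text
t=3.87 pos [ 0.5311 -0.1549  0.0486] yaw 80.18 F [0.3 1.9 0.5] w 0.0133
move cm [-0.06  0.    0.01] turn 2.88
[ 0.21676677 -0.13099432 -1.08968354]
```

The torque of -1.09 N m and the angle show the knob is hard against the open stop. I'll release it and go to the -x side of flange b. It is too wide to grip (104 × 96 mm against 85 mm), so I'll push it with two spread fingers.

Emit:
apply_moves --motion '[{"tx": 0,"ty": 0,"tz": 0,"turn": -14,"jaw": 0.1},{"tx": 0,"ty": 0,"tz": 0,"turn": 0,"jaw": 0.1},{"tx": 0,"ty": 0,"tz": 0,"turn": 0,"jaw": 0.1},{"tx": 0,"ty": 0,"tz": -4,"turn": 0,"jaw": 0.1},{"tx": 0,"ty": 0,"tz": -8,"turn": 0,"jaw": 0.1}]'

```text
time_s: 4.28
position: [0.5301, -0.1547, 0.128]
tool_rot: [[0.171, 0.985, -0.006], [0.985, -0.171, 0.005], [0.004, -0.007, -1.0]]
ft_force: [1.4, -0.5, 0.1]
grip_width: 0.0466
```

```bash
python3 g.py .385 .172 .2 0
```

```text
t=4.28 pos [ 0.5301 -0.1547  0.128 ] yaw 80.16 F [ 1.4 -0.5  0.1] w 0.0466
move cm [ 29.74 -19.93  -6.96] turn 80.16
```

Row one of that call carried an unintended "turn": -14. It pushed further toward the open stop for one row, and no high force showed at the end of the call. I'll check the latch in the next picture.

Emit:
apply_moves --motion '[{"tx": 29.7,"ty": -19.9,"tz": -7,"turn": 80,"jaw": 0.1},{"tx": 29.7,"ty": -19.9,"tz": -7,"turn": 80,"jaw": 0.1},{"tx": 29.7,"ty": -19.9,"tz": -7,"turn": 80,"jaw": 0.1},{"tx": 29.7,"ty": -19.9,"tz": -7,"turn": 80,"jaw": 0.1},{"tx": 29.7,"ty": -19.9,"tz": -7,"turn": 80,"jaw": 0.1}]'

```text
time_s: 4.7
position: [0.4489, 0.0282, 0.1691]
tool_rot: [[0.708, 0.706, -0.004], [0.706, -0.708, 0.002], [-0.001, -0.004, -1.0]]
ft_force: [0.7, 1.0, -0.1]
grip_width: 0.0467
```

```bash
python3 g.py .385 .172 .2 0
```

```text
t=4.70 pos [0.4489 0.0282 0.1691] yaw 44.91 F [ 0.7  1.  -0.1] w 0.0467
move cm [  5.62 -14.71  -3.03] turn 44.91
```

Emit:
apply_moves --motion '[{"tx": 5.6,"ty": -14.7,"tz": -3,"turn": 45,"jaw": 0.1},{"tx": 5.6,"ty": -14.7,"tz": -3,"turn": 45,"jaw": 0.1},{"tx": 5.6,"ty": -14.7,"tz": -3,"turn": 45,"jaw": 0.1},{"tx": 5.6,"ty": -14.7,"tz": -3,"turn": 45,"jaw": 0.1},{"tx": 5.6,"ty": -14.7,"tz": -3,"turn": 45,"jaw": 0.1}]'

```text
time_s: 5.12
position: [0.3833, 0.1742, 0.2005]
tool_rot: [[0.974, 0.227, -0.003], [0.227, -0.974, 0.003], [-0.002, -0.003, -1.0]]
ft_force: [0.7, -0.1, 0.8]
grip_width: 0.0472
```

Emit:
apply_moves --motion '[{"tx": 0,"ty": 0,"tz": 0,"turn": 9,"jaw": 0.1},{"tx": 0,"ty": 0,"tz": 0,"turn": 9,"jaw": 0.1},{"tx": 0,"ty": 0,"tz": 0,"turn": 9,"jaw": 0.1}]'

```text
time_s: 5.37
position: [0.383, 0.1745, 0.2007]
tool_rot: [[0.997, 0.072, -0.002], [0.072, -0.997, 0.003], [-0.002, -0.003, -1.0]]
ft_force: [0.1, -0.1, -0.6]
grip_width: 0.0468
```

```bash
python3 g.py .385 .172 .2 0; python3 -c "
from h import *
snap('wrist','w3')"
```

```text
t=5.37 pos [0.383  0.1745 0.2007] yaw 4.12 F [ 0.1 -0.1 -0.6] w 0.0468
move cm [0.19 0.27 0.07] turn 4.12
```

View pics/w3.png

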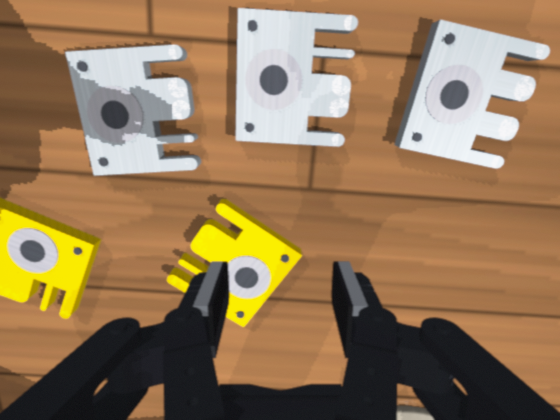

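The wrist view confirms the middle flange at (275,80): slots at the top at (330,40) and (330,65) plus one at the bottom at (320,122), so its close pair faces +x, as on the dock. A yellow look-alike lies near the approach, with its corner at (300,257).

Run:
```python
from h import *
im,d,c=load('w3')
hsv=cv2.cvtColor(im,cv2.COLOR_RGB2HSV)
m=((hsv[...,1]<45)&(hsv[...,2]>150)).astype(np.uint8); m[155:]=0; m[:,:225]=0; m[:,365:]=0
cs,_=cv2.findContours(m,cv2.RETR_EXTERNAL,cv2.CHAIN_APPROX_NONE); k=max(cs,key=cv2.contourArea)[:,0]
P=ray(c,k,.016)[:,:2].astype(np.float32); r=cv2.minAreaRect(P); print(r); print(cv2.boxPoints(r).round(4))
# back edge (+y): line fit
sel=(k[:,0]<242)&(k[:,1]>25)&(k[:,1]<130); q=P[sel]; f=np.polyfit(q[:,0],q[:,1],1); print('back edge: yaw',np.degrees(np.arctan(f[0])),'y at .47',np.polyval(f,.47))
sel=(k[:,1]>130)&(k[:,0]>245)&(k[:,0]<330); q=P[sel]; f=np.polyfit(q[:,1],q[:,0],1); print('-x edge: yaw',-np.degrees(np.arctan(f[0])),'x at .172',np.polyval(f,.172))
ym=cv2.inRange(hsv,(22,120,120),(38,255,255))
cs,_=cv2.findContours(ym,cv2.RETR_EXTERNAL,cv2.CHAIN_APPROX_NONE)
for q in cs:
    if cv2.contourArea(q)>500: Y=ray(c,q[:,0],.016); print('yellow x',Y[:,0].min(),Y[:,0].max(),'y',Y[:,1].min(),Y[:,1].max(), 'at xmax y',Y[Y[:,0].argmax()])
```

```text
((0.4736950993537903, 0.16962233185768127), (0.10475748032331467, 0.0967661589384079), 0.8019647002220154)
[[0.4206 0.2173]
 [0.422  0.1205]
 [0.5267 0.122 ]
 [0.5254 0.2187]]
back edge: yaw 0.987933027333701 y at .47 0.2174833360781706
-x edge: yaw 6.520647346365872 x at .172 0.42338730394786633
yellow x 0.2256050771239268 0.36580303267778513 y 0.14852709860605728 0.25796083689380167 at xmax y [0.36580303 0.22384623 0.016     ]
yellow x 0.22171651291793695 0.3513627947121165 y 0.3454198789832077 0.45439803805007667 at xmax y [0.35136279 0.43525549 0.016     ]
```

```bash
python3 g.py .397 .170 .023 1
```

```text
t=5.42 pos [0.3831 0.1743 0.2006] yaw 4.22 F [ 0.6 -0.6  0. ] w 0.0470
move cm [ 1.4   0.58 17.75] turn 3.22
```

Emit:
apply_moves --motion '[{"tx": 1.4,"ty": 0.55,"tz": 4,"turn": 3.2,"jaw": 0.1},{"tx": 1.4,"ty": 0.55,"tz": 8,"turn": 3.2,"jaw": 0.1},{"tx": 1.4,"ty": 0.55,"tz": 12,"turn": 3.2,"jaw": 0.1},{"tx": 1.4,"ty": 0.55,"tz": 14.5,"turn": 3.2,"jaw": 0.1},{"tx": 1.4,"ty": 0.55,"tz": 16,"turn": 3.2,"jaw": 0.1}]'

```text
time_s: 5.83
position: [0.396, 0.1696, 0.0378]
tool_rot: [[1.0, 0.019, -0.007], [0.019, -1.0, 0.002], [-0.007, -0.002, -1.0]]
ft_force: [-0.2, 0.6, 0.7]
grip_width: 0.0474
```

```bash
python3 g.py .397 .170 .023 1
```

```text
t=5.83 pos [0.396  0.1696 0.0378] yaw 1.06 F [-0.2  0.6  0.7] w 0.0474
move cm [ 0.11 -0.03  1.48] turn 0.06
```

Emit:
apply_moves --motion '[{"tx": 0.1,"ty": 0,"tz": 0.8,"turn": 0,"jaw": 0.1},{"tx": 0.1,"ty": 0,"tz": 1.3,"turn": 0,"jaw": 0.1},{"tx": 0.4,"ty": 0,"tz": 1.4,"turn": 0,"jaw": 0.1},{"tx": 0.8,"ty": 0,"tz": 1.4,"turn": 0,"jaw": 0.1},{"tx": 1.1,"ty": 0,"tz": 1.4,"turn": 0,"jaw": 0.1}]'

```text
time_s: 6.25
position: [0.408, 0.1699, 0.0245]
tool_rot: [[1.0, 0.019, -0.005], [0.019, -1.0, 0.002], [-0.005, -0.002, -1.0]]
ft_force: [-0.8, 1.3, -0.3]
grip_width: 0.0469
```

```bash
python3 g.py .573 .170 .023 -2.9
```

```text
t=6.25 pos [0.408  0.1699 0.0245] yaw 1.07 F [-0.8  1.3 -0.3] w 0.0469
move cm [16.5   0.29  0.06] turn 3.97
```

Emit:
apply_moves --motion '[{"tx": 1,"ty": 0,"tz": 0,"turn": 0,"jaw": 0.1},{"tx": 2,"ty": 0.03,"tz": 0,"turn": 0.3,"jaw": 0.1},{"tx": 3,"ty": 0.05,"tz": 0.05,"turn": 0.6,"jaw": 0.1},{"tx": 4,"ty": 0.07,"tz": 0.05,"turn": 0.9,"jaw": 0.1},{"tx": 5,"ty": 0.1,"tz": 0.05,"turn": 1.2,"jaw": 0.1}]'

```text
time_s: 6.67
position: [0.4579, 0.1698, 0.0245]
tool_rot: [[1.0, -0.002, -0.006], [-0.002, -1.0, 0.002], [-0.006, -0.002, -1.0]]
ft_force: [-5.1, 0.3, 2.7]
grip_width: 0.0469
```

```bash
python3 g.py .573 .170 .023 -2.9
```

```text
t=6.67 pos [0.4579 0.1698 0.0245] yaw -0.11 F [-5.1  0.3  2.7] w 0.0469
move cm [11.51 -0.04  0.08] turn 2.79
```

Emit:
apply_moves --motion '[{"tx": 1.1,"ty": 0,"tz": 0,"turn": 0.4,"jaw": 0.1},{"tx": 2.2,"ty": 0,"tz": 0,"turn": 0.8,"jaw": 0.1},{"tx": 3.3,"ty": 0,"tz": 0,"turn": 1.2,"jaw": 0.1},{"tx": 4.4,"ty": 0,"tz": 0,"turn": 1.6,"jaw": 0.1},{"tx": 5.5,"ty": 0,"tz": 0,"turn": 2,"jaw": 0.1}]'

```text
time_s: 7.08
position: [0.5129, 0.1698, 0.025]
tool_rot: [[0.999, -0.037, -0.007], [-0.037, -0.999, 0.002], [-0.007, -0.002, -1.0]]
ft_force: [-5.4, -0.3, 3.2]
grip_width: 0.0469
```

```bash
python3 g.py .573 .170 .023 -2.9
```

```text
t=7.08 pos [0.5129 0.1698 0.025 ] yaw -2.11 F [-5.4 -0.3  3.2] w 0.0469
move cm [ 6.01 -0.24  0.15] turn 0.79
```

Emit:
apply_moves --motion '[{"tx": 1.2,"ty": -0.05,"tz": 0.05,"turn": 0.2,"jaw": 0.1},{"tx": 2.4,"ty": -0.1,"tz": 0.1,"turn": 0.4,"jaw": 0.1},{"tx": 3.6,"ty": -0.15,"tz": 0.1,"turn": 0.6,"jaw": 0.1},{"tx": 4.8,"ty": -0.2,"tz": 0.1,"turn": 0.8,"jaw": 0.1},{"tx": 6,"ty": -0.24,"tz": 0.1,"turn": 0.8,"jaw": 0.1}]'

```text
time_s: 7.5
position: [0.573, 0.1701, 0.0246]
tool_rot: [[0.999, -0.05, -0.008], [-0.05, -0.999, 0.002], [-0.008, -0.002, -1.0]]
ft_force: [-5.2, 0.0, 4.0]
grip_width: 0.047
```

```bash
python3 g.py .573 .170 .023 -2.9
```

```text
t=7.50 pos [0.573  0.1701 0.0246] yaw -2.89 F [-5.2  0.   4. ] w 0.0470
move cm [0.   0.01 0.16] turn 0.01
```

Emit:
apply_moves --motion '[{"tx": -1.5,"ty": 0,"tz": 0,"turn": 0,"jaw": 0.1},{"tx": -3,"ty": 0,"tz": -4,"turn": 0,"jaw": 0.1},{"tx": -4,"ty": 0,"tz": -8,"turn": 0,"jaw": 0.1},{"tx": -4,"ty": 0,"tz": -12,"turn": 0,"jaw": 0.1},{"tx": -4,"ty": 0,"tz": -16,"turn": 0,"jaw": 0.1}]'

```text
time_s: 7.92
position: [0.5337, 0.1718, 0.188]
tool_rot: [[0.999, -0.05, -0.007], [-0.05, -0.999, 0.002], [-0.007, -0.002, -1.0]]
ft_force: [1.2, 0.0, -0.2]
grip_width: 0.0468
```

Emit:
apply_moves --motion '[{"tx": 0,"ty": 0,"tz": -1.5,"turn": 0,"jaw": 0.1},{"tx": 0,"ty": 0,"tz": -1.5,"turn": 0,"jaw": 0.1}]'

```text
time_s: 8.08
position: [0.5355, 0.172, 0.2091]
tool_rot: [[0.999, -0.049, 0.004], [-0.049, -0.999, 0.003], [0.004, -0.004, -1.0]]
ft_force: [0.5, 0.6, -1.0]
grip_width: 0.0466
```

```bash
cat > fl.py <<'E'
import sys; from h import *
# flange_b pose from a wrist picture: white blob nearest to expected position (top face z=.016)
def flange(pic,exp):
    im,d,c=load(pic); hsv=cv2.cvtColor(im,cv2.COLOR_RGB2HSV)
    m=((hsv[...,1]<45)&(hsv[...,2]>150)).astype(np.uint8)
    cs,_=cv2.findContours(m,cv2.RETR_EXTERNAL,cv2.CHAIN_APPROX_NONE); e=proj(c,[[*exp,.016]])[0]
    k=max((q for q in cs if cv2.contourArea(q)>3000),key=lambda q:cv2.pointPolygonTest(q,tuple(map(float,e)),True))
    P=ray(c,k[:,0],.016)[:,:2].astype(np.float32); r=cv2.minAreaRect(P); print('rect',[np.round(v,4) for v in r],'px bbox',cv2.boundingRect(k))
    O=np.array([.6153,-.2385]); y=np.radians(-2.89); R=np.array([[np.cos(y),-np.sin(y)],[np.sin(y),np.cos(y)]])
    B=(cv2.boxPoints(r)-O)@R; print('dock mm corners',(B*1e3).round(1).tolist(),'centre',((np.array(r[0])-O)@R*1e3).round(1))
snap('wrist',sys.argv[1]); flange(sys.argv[1],[float(v) for v in sys.argv[2:4]])
E
python3 fl.py w4 .636 .17; python3 g.py .64 .26 .12 87.1
```

```text
rect [array([0.6383, 0.1658]), array([0.0967, 0.1006]), np.float64(87.1754)] px bbox (222, 0, 119, 128)
dock mm corners [[-47.6, 356.6], [53.0, 356.7], [52.9, 453.4], [-47.7, 453.3]] centre [  2.6 405. ]
t=8.13 pos [0.5346 0.1718 0.206 ] yaw -2.84 F [-1.2 -0.5 -1. ] w 0.0469
move cm [10.11 -9.3   8.61] turn -89.94
```

View pics/w4.png

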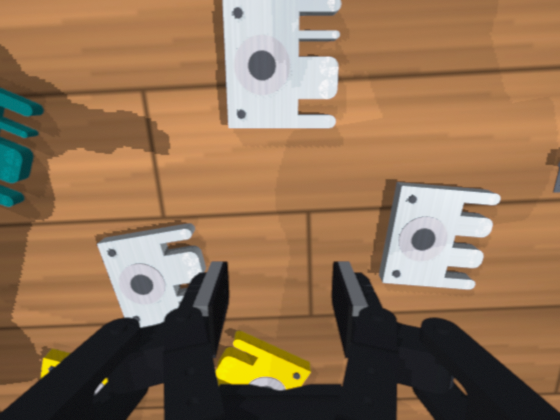

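The flange sits at dock (4.4, 405) mm, yaw -2.8°; its far edge was cut off, so x comes from the 104 mm width and the near edge. In the image it is at (262,65), squared to the dock. Flanges a and c are unmoved. Next I go to its +y side.

Emit:
apply_moves --motion '[{"tx": 10.5,"ty": -8.3,"tz": 3,"turn": -90,"jaw": 0.1},{"tx": 10.5,"ty": -8.3,"tz": 3,"turn": -90,"jaw": 0.1},{"tx": 10.5,"ty": -8.3,"tz": 3,"turn": -90,"jaw": 0.1},{"tx": 10.5,"ty": -8.3,"tz": 3,"turn": -90,"jaw": 0.1},{"tx": 10.5,"ty": -8.3,"tz": 3,"turn": -90,"jaw": 0.1}]'

```text
time_s: 8.55
position: [0.6445, 0.2511, 0.172]
tool_rot: [[0.835, 0.55, -0.009], [0.55, -0.835, 0.001], [-0.007, -0.006, -1.0]]
ft_force: [0.2, 0.2, 0.3]
grip_width: 0.0464
```

Emit:
apply_moves --motion '[{"tx": 0,"ty": 0,"tz": 0,"turn": -54,"jaw": 0.1},{"tx": 0,"ty": 0,"tz": 0,"turn": -54,"jaw": 0.1},{"tx": 0,"ty": 0,"tz": 0,"turn": -54,"jaw": 0.1},{"tx": 0,"ty": 0,"tz": 0,"turn": -54,"jaw": 0.1},{"tx": 0,"ty": 0,"tz": 0,"turn": -54,"jaw": 0.1}]'

```text
time_s: 8.97
position: [0.6441, 0.2509, 0.1703]
tool_rot: [[0.356, 0.934, -0.01], [0.934, -0.356, 0.001], [-0.003, -0.01, -1.0]]
ft_force: [-0.7, -0.2, -0.6]
grip_width: 0.047
```

```bash
python3 g.py .644 .240 .06 87.1
```

```text
t=8.97 pos [0.6441 0.2509 0.1703] yaw 69.12 F [-0.7 -0.2 -0.6] w 0.0470
move cm [-0.99  0.48 11.02] turn -17.98
```

Emit:
apply_moves --motion '[{"tx": -0.5,"ty": 0.3,"tz": 3.5,"turn": -18,"jaw": 0.1},{"tx": -0.5,"ty": 0.3,"tz": 7,"turn": -18,"jaw": 0.1},{"tx": -0.5,"ty": 0.3,"tz": 10,"turn": -18,"jaw": 0.1},{"tx": -0.5,"ty": 0.3,"tz": 12,"turn": -18,"jaw": 0.1},{"tx": -0.5,"ty": 0.3,"tz": 13,"turn": -18,"jaw": 0.1}]'

```text
time_s: 9.38
position: [0.6418, 0.2447, 0.0355]
tool_rot: [[0.05, 0.999, -0.018], [0.999, -0.05, -0.001], [-0.001, -0.017, -1.0]]
ft_force: [0.4, 0.0, -0.5]
grip_width: 0.047
```

```bash
python3 g.py .644 .238 .024 87.1
```

```text
t=9.38 pos [0.6418 0.2447 0.0355] yaw 87.12 F [ 0.4  0.  -0.5] w 0.0470
move cm [-0.66  0.27  1.15] turn 0.02
```

Emit:
apply_moves --motion '[{"tx": 0,"ty": 0.25,"tz": 0.6,"turn": 0,"jaw": 0.1},{"tx": -0.2,"ty": 0.25,"tz": 1.1,"turn": 0,"jaw": 0.1},{"tx": -0.6,"ty": 0.25,"tz": 1.1,"turn": 0,"jaw": 0.1},{"tx": -1.2,"ty": 0.22,"tz": 1.1,"turn": 0,"jaw": 0.1},{"tx": -1.9,"ty": 0.2,"tz": 1.1,"turn": 0,"jaw": 0.1}]'

```text
time_s: 9.8
position: [0.6431, 0.2252, 0.0257]
tool_rot: [[0.05, 0.999, -0.015], [0.999, -0.05, -0.0], [-0.001, -0.015, -1.0]]
ft_force: [0.3, 0.2, -0.8]
grip_width: 0.0473
```

```bash
cat > dk.py <<'E'
import sys; from h import *
# target TCP in dock frame mm, tool yaw 87.11 -> move numbers
x,y=float(sys.argv[1])/1e3,float(sys.argv[2])/1e3; s=telemetry.observe(); p,R=s['position'],s['tool_rot']
O=np.array([.6153,-.2385]); a=np.radians(-2.89); D=np.array([[np.cos(a),-np.sin(a)],[np.sin(a),np.cos(a)]])
T=O+D@[x,y]; cy=np.degrees(np.arctan2(R[1,0],R[0,0]))
print('t=%.2f'%s['time_s'],'tcp dock mm',((p[:2]-O)@D*1e3).round(1),'z %.4f yaw %.2f'%(p[2],cy),'F dock',(s['ft_force'][:2]@D).round(1),s['ft_force'][2].round(1),'Tz %.2f'%s['wrist_torque'][2])
print('move cm',(100*R.T@(np.array([*T,.024])-p)).round(2),'turn %.2f'%(cy-87.11))
E
python3 dk.py 2 280
```

```text
t=9.80 tcp dock mm [  4.4 464.5] z 0.0257 yaw 87.13 F dock [0.3 0.2] -0.8 Tz -0.01
move cm [-18.45  -0.24   0.19] turn 0.02
```

Emit:
apply_moves --motion '[{"tx": -1.2,"ty": 0,"tz": 0.1,"turn": 0,"jaw": 0.1},{"tx": -2.4,"ty": -0.02,"tz": 0.1,"turn": 0,"jaw": 0.1},{"tx": -3.6,"ty": -0.04,"tz": 0.1,"turn": 0,"jaw": 0.1},{"tx": -4.8,"ty": -0.06,"tz": 0.1,"turn": 0,"jaw": 0.1},{"tx": -6.0,"ty": -0.08,"tz": 0.1,"turn": 0,"jaw": 0.1}]'

```text
time_s: 10.22
position: [0.6396, 0.1642, 0.0256]
tool_rot: [[0.051, 0.999, -0.014], [0.999, -0.051, 0.0], [-0.0, -0.014, -1.0]]
ft_force: [1.2, 4.9, 3.3]
grip_width: 0.0469
```

```bash
python3 dk.py 2 280
```

```text
t=10.22 tcp dock mm [  4.  403.4] z 0.0256 yaw 87.11 F dock [1. 5.] 3.3 Tz 0.07
move cm [-12.34  -0.19   0.16] turn -0.00
```

Emit:
apply_moves --motion '[{"tx": -1.3,"ty": -0.02,"tz": 0,"turn": 0,"jaw": 0.1},{"tx": -2.6,"ty": -0.04,"tz": 0,"turn": 0,"jaw": 0.1},{"tx": -3.9,"ty": -0.06,"tz": 0,"turn": 0,"jaw": 0.1},{"tx": -5.2,"ty": -0.08,"tz": 0,"turn": 0,"jaw": 0.1},{"tx": -6.5,"ty": -0.1,"tz": 0,"turn": 0,"jaw": 0.1}]'

```text
time_s: 10.63
position: [0.6352, 0.098, 0.0256]
tool_rot: [[0.051, 0.999, -0.014], [0.999, -0.051, 0.0], [-0.0, -0.014, -1.0]]
ft_force: [1.2, 5.2, 1.4]
grip_width: 0.0468
```

```bash
python3 dk.py 1.5 275
```

```text
t=10.63 tcp dock mm [  2.9 337.1] z 0.0256 yaw 87.10 F dock [1.  5.3] 1.4 Tz 0.02
move cm [-6.21 -0.14  0.16] turn -0.01
```

Emit:
apply_moves --motion '[{"tx": -1.3,"ty": -0.03,"tz": 0.05,"turn": 0,"jaw": 0.1},{"tx": -2.6,"ty": -0.06,"tz": 0.1,"turn": 0,"jaw": 0.1},{"tx": -3.9,"ty": -0.09,"tz": 0.1,"turn": 0,"jaw": 0.1},{"tx": -5.2,"ty": -0.12,"tz": 0.1,"turn": 0,"jaw": 0.1},{"tx": -6.5,"ty": -0.14,"tz": 0.1,"turn": 0,"jaw": 0.1}]'

```text
time_s: 11.05
position: [0.6303, 0.0319, 0.0246]
tool_rot: [[0.051, 0.999, -0.014], [0.999, -0.051, 0.0], [-0.0, -0.014, -1.0]]
ft_force: [0.8, 4.4, 2.9]
grip_width: 0.0471
```

Emit:
apply_moves --motion '[{"tx": -1.3,"ty": -0.03,"tz": 0,"turn": 0,"jaw": 0.1},{"tx": -2.6,"ty": -0.06,"tz": 0,"turn": 0,"jaw": 0.1},{"tx": -3.9,"ty": -0.09,"tz": 0,"turn": 0,"jaw": 0.1},{"tx": -5.2,"ty": -0.12,"tz": 0,"turn": 0,"jaw": 0.1},{"tx": -6.5,"ty": -0.14,"tz": 0,"turn": 0,"jaw": 0.1}]'

```text
time_s: 11.47
position: [0.6254, -0.0342, 0.0246]
tool_rot: [[0.051, 0.999, -0.015], [0.999, -0.051, 0.001], [-0.0, -0.015, -1.0]]
ft_force: [0.1, 4.3, 2.0]
grip_width: 0.0471
```

```bash
python3 dk.py 0 180
```

```text
t=11.47 tcp dock mm [-2.000e-01  2.045e+02] z 0.0246 yaw 87.10 F dock [-0.2  4.3] 2.0 Tz -0.02
move cm [-2.45  0.03  0.06] turn -0.01
```

Emit:
apply_moves --motion '[{"tx": -1.0,"ty": 0,"tz": 0,"turn": 0,"jaw": 0.1},{"tx": -2,"ty": 0,"tz": 0,"turn": 0,"jaw": 0.1},{"tx": -1.0,"ty": 0,"tz": 0,"turn": 0,"jaw": 0.1},{"tx": -0.5,"ty": 0,"tz": -4,"turn": 0,"jaw": 0.1},{"tx": -0.5,"ty": 0,"tz": -8,"turn": 0,"jaw": 0.1}]'

```text
time_s: 11.88
position: [0.6249, -0.038, 0.1032]
tool_rot: [[0.05, 0.999, -0.021], [0.999, -0.05, 0.002], [0.0, -0.021, -1.0]]
ft_force: [1.5, -0.3, -0.4]
grip_width: 0.0469
```

Emit:
apply_moves --motion '[{"tx": -4,"ty": 0,"tz": -4,"turn": 0,"jaw": 0.1},{"tx": -7,"ty": 0,"tz": -8,"turn": 0,"jaw": 0.1},{"tx": -10,"ty": 0,"tz": -11,"turn": 0,"jaw": 0.1},{"tx": -14,"ty": 0,"tz": -11,"turn": 0,"jaw": 0.1},{"tx": -16,"ty": 0,"tz": -11,"turn": 0,"jaw": 0.1}]'

```text
time_s: 12.3
position: [0.6196, -0.1994, 0.2161]
tool_rot: [[0.049, 0.999, -0.017], [0.999, -0.049, -0.002], [-0.003, -0.017, -1.0]]
ft_force: [1.0, 0.1, 1.5]
grip_width: 0.0472
```

Emit:
apply_moves --motion '[{"tx": 0,"ty": 0,"tz": 0,"turn": 0,"jaw": 0.1},{"tx": 0,"ty": 0,"tz": 0,"turn": 0,"jaw": 0.1}]'

```text
time_s: 12.47
position: [0.6194, -0.2008, 0.216]
tool_rot: [[0.052, 0.999, -0.017], [0.999, -0.052, -0.003], [-0.004, -0.017, -1.0]]
ft_force: [0.2, 0.3, -0.2]
grip_width: 0.0467
```

```bash
python3 dk.py 0 200; python3 fl.py w5 .622 -.117
```

```text
t=12.47 tcp dock mm [ 2.2 37.9] z 0.2160 yaw 87.03 F dock [0.2 0.3] -0.2 Tz -0.01
move cm [16.28  0.09 19.15] turn -0.08
rect [array([ 0.6202, -0.1169]), array([0.097 , 0.1055]), np.float64(87.1573)] px bbox (219, 27, 123, 117)
dock mm corners [[-53.9, 73.1], [51.5, 73.2], [51.4, 170.2], [-54.0, 170.1]] centre [ -1.3 121.7]
```

View pics/w5.png

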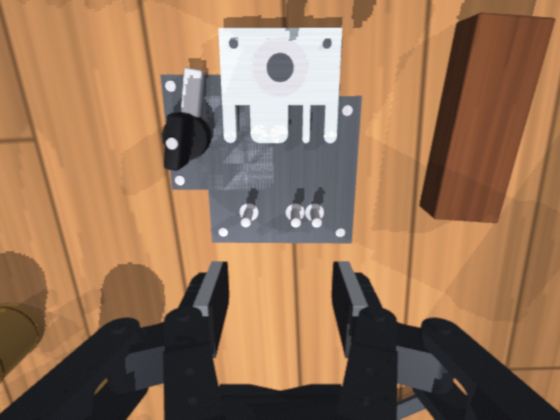

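The flange (280,85) sits square in front of the studs (bases at (249,211), (295,211), (316,211)), with the slots facing them. The latch arm (193,85) is clear of the way. I'll check the dock's offset in this same picture.

```bash
python3 - <<'E'
from h import *
im,d,c=load('w5'); g=cv2.cvtColor(im,cv2.COLOR_RGB2GRAY)
O=np.array([.6153,-.2385]); a=np.radians(-2.89); D=np.array([[np.cos(a),-np.sin(a)],[np.sin(a),np.cos(a)]])
B=ray(c,[(223,232),(340,232),(347,111)],0.)[:,:2]; print('bolts (exp -62,-23;62,-23;62,102)',((B-O)@D*1e3).round(1))
T=ray(c,[(247,222),(295.5,222),(315.5,222)],.032)[:,:2]; print('studs',((T-O)@D*1e3).round(1))
# slot edges: row profile across tines at z=.016
row=g[112:130].astype(float).mean(0); e=np.diff((row>150).astype(int)); us=np.nonzero(e)[0]; us=us[(us>215)&(us<345)]
X=ray(c,[(u+.5,121) for u in us],.016)[:,:2]; print('edges dock x',((X-O)@D*1e3)[:,0].round(1))
E
python3 dk.py -1.3 200
```

```text
bolts (exp -62,-23;62,-23;62,102) [[-62.  -23.2]
 [ 62.3 -22.5]
 [ 62.4 101.1]]
studs [[-32.2   0.4]
 [ 14.1   0.7]
 [ 33.1   0.8]]
edges dock x [-53.5 -41.5 -28.7   6.1  19.7  26.1  39.8  51.6]
t=12.52 tcp dock mm [ 2.1 39.4] z 0.2156 yaw 87.14 F dock [1.  0.4] 0.0 Tz -0.02
move cm [1.611e+01 1.000e-02 1.912e+01] turn 0.03
```

Slot centres are at dock x -35.1, 12.9 and 33.0, so the flange is about 1 mm off in x, inside the play. I'll go back behind it, push home and add +1 mm sideways.

Emit:
apply_moves --motion '[{"tx": 4,"ty": 0,"tz": 0,"turn": 0,"jaw": 0.1},{"tx": 8,"ty": 0,"tz": 0,"turn": 0,"jaw": 0.1},{"tx": 12,"ty": 0,"tz": 2,"turn": 0,"jaw": 0.1},{"tx": 16,"ty": 0,"tz": 5,"turn": 0,"jaw": 0.1},{"tx": 16.2,"ty": 0,"tz": 9,"turn": 0,"jaw": 0.1}]'

```text
time_s: 12.93
position: [0.6267, -0.0326, 0.1332]
tool_rot: [[0.044, 0.999, -0.012], [0.999, -0.044, -0.002], [-0.003, -0.012, -1.0]]
ft_force: [1.6, 0.6, -0.2]
grip_width: 0.0467
```

```bash
python3 dk.py -1 199
```

```text
t=12.93 tcp dock mm [  1.  206.2] z 0.1332 yaw 87.48 F dock [1.6 0.6] -0.2 Tz -0.03
move cm [-0.69 -0.07 10.92] turn 0.37
```

Emit:
apply_moves --motion '[{"tx": -0.5,"ty": -0.1,"tz": 4,"turn": 0.3,"jaw": 0.1},{"tx": -0.6,"ty": -0.1,"tz": 8,"turn": 0.3,"jaw": 0.1},{"tx": -0.7,"ty": -0.1,"tz": 10,"turn": 0.3,"jaw": 0.1},{"tx": -0.7,"ty": -0.1,"tz": 10.8,"turn": 0.3,"jaw": 0.1},{"tx": -0.7,"ty": -0.1,"tz": 10.8,"turn": 0.3,"jaw": 0.1}]'

```text
time_s: 13.35
position: [0.6229, -0.0381, 0.0233]
tool_rot: [[0.048, 0.999, -0.017], [0.999, -0.048, -0.001], [-0.002, -0.017, -1.0]]
ft_force: [0.5, -0.2, 1.4]
grip_width: 0.0468
```

```bash
python3 dk.py -1 130
```

```text
t=13.35 tcp dock mm [ -2.5 200.5] z 0.0233 yaw 87.27 F dock [ 0.5 -0.2] 1.4 Tz 0.07
move cm [-7.05  0.13 -0.05] turn 0.16
```

Emit:
apply_moves --motion '[{"tx": -0.8,"ty": 0,"tz": 0,"turn": 0.1,"jaw": 0.1},{"tx": -1.8,"ty": 0,"tz": 0,"turn": 0.1,"jaw": 0.1},{"tx": -2.8,"ty": 0.03,"tz": 0,"turn": 0.1,"jaw": 0.1},{"tx": -3.8,"ty": 0.06,"tz": 0,"turn": 0.1,"jaw": 0.1},{"tx": -4.8,"ty": 0.1,"tz": 0,"turn": 0.1,"jaw": 0.1}]'

```text
time_s: 13.77
position: [0.6221, -0.0872, 0.0247]
tool_rot: [[0.05, 0.999, -0.015], [0.999, -0.05, -0.001], [-0.002, -0.014, -1.0]]
ft_force: [-0.7, 5.2, 3.3]
grip_width: 0.0469
```

```bash
python3 dk.py -1 100
```

```text
t=13.77 tcp dock mm [ -0.9 151.5] z 0.0247 yaw 87.14 F dock [-0.9  5.1] 3.3 Tz -0.01
move cm [-5.15 -0.02  0.08] turn 0.03
```

Emit:
apply_moves --motion '[{"tx": -1,"ty": 0,"tz": 0,"turn": 0,"jaw": 0.1},{"tx": -2,"ty": 0,"tz": 0,"turn": 0,"jaw": 0.1},{"tx": -3,"ty": 0,"tz": 0,"turn": 0,"jaw": 0.1},{"tx": -3.8,"ty": 0,"tz": 0,"turn": 0,"jaw": 0.1},{"tx": -4.6,"ty": 0,"tz": 0,"turn": 0,"jaw": 0.1}]'

```text
time_s: 14.18
position: [0.6198, -0.1339, 0.025]
tool_rot: [[0.05, 0.999, -0.014], [0.999, -0.05, -0.001], [-0.002, -0.014, -1.0]]
ft_force: [0.0, 3.7, 2.5]
grip_width: 0.0472
```

```bash
python3 dk.py -1 80
```

```text
t=14.18 tcp dock mm [ -0.8 104.7] z 0.0250 yaw 87.12 F dock [-0.2  3.7] 2.5 Tz -0.03
move cm [-2.47 -0.02  0.1 ] turn 0.01
```

Emit:
apply_moves --motion '[{"tx": -0.5,"ty": 0,"tz": 0,"turn": 0,"jaw": 0.1},{"tx": -1,"ty": 0,"tz": 0,"turn": 0,"jaw": 0.1},{"tx": -1.5,"ty": 0,"tz": 0,"turn": 0,"jaw": 0.1},{"tx": -2,"ty": 0,"tz": 0,"turn": 0,"jaw": 0.1},{"tx": -2.3,"ty": 0,"tz": 0,"turn": 0,"jaw": 0.1}]'

```text
time_s: 14.6
position: [0.6186, -0.1574, 0.025]
tool_rot: [[0.05, 0.999, -0.014], [0.999, -0.05, -0.001], [-0.002, -0.014, -1.0]]
ft_force: [0.9, 4.0, 2.2]
grip_width: 0.0472
```

```bash
python3 dk.py -1 80
```

```text
t=14.60 tcp dock mm [-0.8 81.2] z 0.0250 yaw 87.12 F dock [0.7 4. ] 2.2 Tz 0.01
move cm [-0.12 -0.02  0.1 ] turn 0.01
```

Still only sliding friction, so I'll creep on until the studs stop it.

Emit:
apply_moves --motion '[{"tx": -0.15,"ty": 0,"tz": 0,"turn": 0,"jaw": 0.1},{"tx": -0.3,"ty": 0,"tz": 0,"turn": 0,"jaw": 0.1},{"tx": -0.3,"ty": 0,"tz": 0,"turn": 0,"jaw": 0.1}]'

```text
time_s: 14.85
position: [0.6185, -0.1601, 0.025]
tool_rot: [[0.05, 0.999, -0.014], [0.999, -0.05, -0.0], [-0.001, -0.014, -1.0]]
ft_force: [0.6, 4.1, 2.3]
grip_width: 0.0467
```

```bash
python3 dk.py -1 78
```

```text
t=14.85 tcp dock mm [-0.8 78.4] z 0.0250 yaw 87.13 F dock [0.3 4.1] 2.3 Tz -0.03
move cm [-0.04 -0.02  0.1 ] turn 0.02
```

Emit:
apply_moves --motion '[{"tx": -0.15,"ty": 0,"tz": 0,"turn": 0,"jaw": 0.1},{"tx": -0.3,"ty": 0,"tz": 0,"turn": 0,"jaw": 0.1},{"tx": -0.3,"ty": 0,"tz": 0,"turn": 0,"jaw": 0.1}]'

```text
time_s: 15.1
position: [0.6184, -0.1605, 0.025]
tool_rot: [[0.05, 0.999, -0.015], [0.999, -0.049, 0.004], [0.003, -0.015, -1.0]]
ft_force: [1.2, 15.3, 4.3]
grip_width: 0.0473
```

```bash
python3 dk.py -1 75
```

```text
t=15.10 tcp dock mm [-0.9 78. ] z 0.0250 yaw 87.16 F dock [ 0.4 15.4] 4.3 Tz 0.02
move cm [-0.3  -0.01  0.1 ] turn 0.05
```

The flange stopped hard at TCP y = 78 mm (67 home + 11 finger half-width), with 15 N and no twist, so it is home. I'll back off and look from above the knob.

Emit:
apply_moves --motion '[{"tx": 1,"ty": 0,"tz": 0,"turn": 0,"jaw": 0.1},{"tx": 1.5,"ty": 0,"tz": -4,"turn": 0,"jaw": 0.1},{"tx": 1.5,"ty": 0,"tz": -8,"turn": 0,"jaw": 0.1},{"tx": 1.0,"ty": -3,"tz": -12,"turn": 9.8,"jaw": 0.1},{"tx": 0.5,"ty": -7,"tz": -15,"turn": 9.8,"jaw": 0.1}]'

```text
time_s: 15.52
position: [0.5646, -0.1519, 0.1674]
tool_rot: [[0.223, 0.975, -0.012], [0.975, -0.223, 0.001], [-0.002, -0.012, -1.0]]
ft_force: [-0.9, 0.2, 0.7]
grip_width: 0.0469
```

```bash
python3 g.py .531 -.1555 .18 77.3
```

```text
t=15.52 pos [ 0.5646 -0.1519  0.1674] yaw 77.10 F [-0.9  0.2  0.7] w 0.0469
move cm [-1.1  -3.21 -1.22] turn -0.20
```

Emit:
apply_moves --motion '[{"tx": -4,"ty": -0.5,"tz": -2,"turn": 0,"jaw": 0.1},{"tx": -8,"ty": -0.5,"tz": -4,"turn": 0,"jaw": 0.1},{"tx": -12,"ty": -0.5,"tz": -4,"turn": 0,"jaw": 0.1},{"tx": -12,"ty": -0.5,"tz": -4,"turn": 0,"jaw": 0.1},{"tx": -12,"ty": -0.5,"tz": -4,"turn": 0,"jaw": 0.1}]'

```text
time_s: 15.93
position: [0.5326, -0.2702, 0.2074]
tool_rot: [[0.227, 0.974, -0.012], [0.974, -0.227, -0.0], [-0.003, -0.012, -1.0]]
ft_force: [1.0, 0.2, -0.7]
grip_width: 0.0472
```

```bash
python3 fl.py w6 .616 -.2195;  python3 g.py .531 -.1555 .1 77.3
```

```text
rect [array([ 0.6203, -0.2198]), array([0.0969, 0.1133]), np.float64(87.1668)] px bbox (294, 36, 141, 134)
dock mm corners [[-52.5, -29.5], [60.8, -29.4], [60.7, 67.4], [-52.6, 67.3]] centre [ 4.1 19. ]
t=15.98 pos [ 0.533  -0.2683  0.207 ] yaw 77.00 F [-0.1  0.6  0.1] w 0.0473
move cm [10.97 -2.6  10.72] turn -0.30
```

View pics/w6.png

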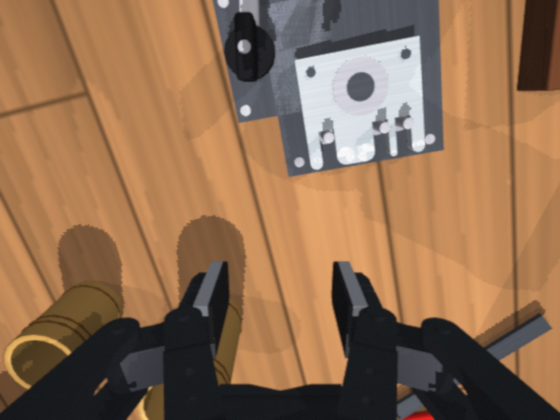

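The flange (360,100) has its slots on all three studs: y centre 19.0 mm and -x edge at -52.5, i.e. home. The knob bar (246,45) is still at the open angle. I'll go and close the latch.

Emit:
apply_moves --motion '[{"tx": 4,"ty": -1,"tz": 1,"turn": -0.3,"jaw": 0.1},{"tx": 8,"ty": -2,"tz": 4,"turn": -0.3,"jaw": 0.1},{"tx": 11,"ty": -2.6,"tz": 8,"turn": -0.3,"jaw": 0.1},{"tx": 11,"ty": -2.6,"tz": 10.5,"turn": -0.3,"jaw": 0.1},{"tx": 11,"ty": -2.6,"tz": 10.5,"turn": -0.3,"jaw": 0.1}]'

```text
time_s: 16.4
position: [0.5279, -0.1496, 0.0962]
tool_rot: [[0.215, 0.976, -0.024], [0.977, -0.215, 0.007], [0.002, -0.025, -1.0]]
ft_force: [-0.5, 0.8, -0.9]
grip_width: 0.0473
```

```bash
python3 g.py .531 -.1555 .048 77.3
```

```text
t=16.40 pos [ 0.5279 -0.1496  0.0962] yaw 77.57 F [-0.5  0.8 -0.9] w 0.0473
move cm [-0.52  0.55  4.81] turn 0.27
```

Emit:
apply_moves --motion '[{"tx": -0.4,"ty": 0.3,"tz": 1,"turn": 0,"jaw": 0.1},{"tx": -0.5,"ty": 0.3,"tz": 2.5,"turn": 0,"jaw": 0.1},{"tx": -0.5,"ty": 0.3,"tz": 4,"turn": 0,"jaw": 0.1},{"tx": -0.5,"ty": 0.3,"tz": 4.8,"turn": 0,"jaw": 0.1},{"tx": -0.5,"ty": 0.3,"tz": 4.8,"turn": 0,"jaw": 0.1}]'

```text
time_s: 16.82
position: [0.5286, -0.1554, 0.0475]
tool_rot: [[0.216, 0.976, -0.025], [0.976, -0.216, 0.008], [0.002, -0.026, -1.0]]
ft_force: [-0.1, -0.3, 0.3]
grip_width: 0.0472
```

```bash
python3 g.py .531 -.1555 .048 77.3
```

```text
t=16.82 pos [ 0.5286 -0.1554  0.0475] yaw 77.54 F [-0.1 -0.3  0.3] w 0.0472
move cm [ 0.04  0.23 -0.05] turn 0.24
```

Emit:
apply_moves --motion '[{"tx": 0,"ty": 0.23,"tz": 0,"turn": 0,"jaw": 0.1},{"tx": 0,"ty": 0.23,"tz": 0,"turn": 0,"jaw": -0.9},{"tx": 0,"ty": 0.23,"tz": 0,"turn": 0,"jaw": -0.9},{"tx": 0,"ty": 0.23,"tz": 0,"turn": 0,"jaw": -0.9},{"tx": 0,"ty": 0.23,"tz": 0,"turn": 0,"jaw": -0.9}]' --squeeze 35

```text
time_s: 17.23
position: [0.531, -0.1561, 0.0484]
tool_rot: [[0.216, 0.976, -0.024], [0.976, -0.216, 0.007], [0.002, -0.025, -1.0]]
ft_force: [-3.9, 0.3, 4.7]
grip_width: 0.0132
```

```bash
python3 g.py .531 -.1555 .048 -2.9
```

```text
t=17.23 pos [ 0.531  -0.1561  0.0484] yaw 77.54 F [-3.9  0.3  4.7] w 0.0132
move cm [ 0.06 -0.01  0.04] turn 80.44
```

Emit:
apply_moves --motion '[{"tx": 0,"ty": 0,"tz": 0,"turn": 7,"jaw": -0.9},{"tx": 0,"ty": 0,"tz": 0,"turn": 14,"jaw": -0.9},{"tx": 0,"ty": 0,"tz": 0,"turn": 21,"jaw": -0.9},{"tx": 0,"ty": 0,"tz": 0,"turn": 28,"jaw": -0.9},{"tx": 0,"ty": 0,"tz": 0,"turn": 35,"jaw": -0.9}]'

```text
time_s: 17.65
position: [0.5302, -0.1557, 0.0485]
tool_rot: [[0.741, 0.672, -0.026], [0.672, -0.741, 0.008], [-0.014, -0.023, -1.0]]
ft_force: [-5.8, 0.7, 0.8]
grip_width: 0.0137
```

```bash
python3 g.py .531 -.1555 .048 -2.9
```

```text
t=17.65 pos [ 0.5302 -0.1557  0.0485] yaw 42.22 F [-5.8  0.7  0.8] w 0.0137
move cm [0.07 0.04 0.04] turn 45.12
```

Emit:
apply_moves --motion '[{"tx": 0.05,"ty": 0.05,"tz": 0,"turn": 7,"jaw": -0.9},{"tx": 0.05,"ty": 0.05,"tz": 0,"turn": 14,"jaw": -0.9},{"tx": 0.05,"ty": 0.05,"tz": 0,"turn": 21,"jaw": -0.9},{"tx": 0.05,"ty": 0.05,"tz": 0,"turn": 28,"jaw": -0.9},{"tx": 0.05,"ty": 0.05,"tz": 0,"turn": 35,"jaw": -0.9}]'

```text
time_s: 18.07
position: [0.5298, -0.1549, 0.0484]
tool_rot: [[0.992, 0.12, -0.029], [0.12, -0.993, 0.009], [-0.027, -0.013, -1.0]]
ft_force: [-6.0, 4.3, 1.6]
grip_width: 0.0135
```

```bash
python3 g.py .531 -.1555 .048 -2.9
```

```text
t=18.07 pos [ 0.5298 -0.1549  0.0484] yaw 6.90 F [-6.   4.3  1.6] w 0.0135
move cm [0.12 0.08 0.04] turn 9.80
```

Emit:
apply_moves --motion '[{"tx": 0.1,"ty": 0.07,"tz": 0,"turn": 5,"jaw": -0.9},{"tx": 0.1,"ty": 0.07,"tz": 0,"turn": 10,"jaw": -0.9},{"tx": 0.1,"ty": 0.07,"tz": 0,"turn": 13,"jaw": -0.9},{"tx": 0.1,"ty": 0.07,"tz": 0,"turn": 13,"jaw": -0.9}]'

```text
time_s: 18.4
position: [0.5299, -0.1546, 0.0485]
tool_rot: [[0.994, -0.106, -0.031], [-0.105, -0.994, 0.01], [-0.032, -0.007, -0.999]]
ft_force: [-4.9, 4.1, 2.1]
grip_width: 0.0136
```

```bash
python3 g.py .531 -.1555 .048 -2.9;python3 -c "
from h import *
print(telemetry.observe()['wrist_torque'])"
```

```text
t=18.40 pos [ 0.5299 -0.1546  0.0485] yaw -6.05 F [-4.9  4.1  2.1] w 0.0136
move cm [0.13 0.08 0.05] turn -3.15
[0.53610414 0.36682345 1.49284715]
```

The torque is 1.5 N m at yaw -6° (about 3° past the nominal stop, from pad give), so the knob is on the shut stop. I'll release, rise and look.

Emit:
apply_moves --motion '[{"tx": 0,"ty": 0,"tz": 0,"turn": 0,"jaw": 0.1},{"tx": 0,"ty": 0,"tz": 0,"turn": 0,"jaw": 0.1},{"tx": 0,"ty": 0,"tz": 0,"turn": 0,"jaw": 0.1},{"tx": 0,"ty": 0,"tz": -4,"turn": 0,"jaw": 0.1},{"tx": 0,"ty": 0,"tz": -8,"turn": 0,"jaw": 0.1}]'

```text
time_s: 18.82
position: [0.5316, -0.1551, 0.1281]
tool_rot: [[0.994, -0.106, -0.035], [-0.106, -0.994, 0.012], [-0.037, -0.008, -0.999]]
ft_force: [0.5, -0.9, 0.3]
grip_width: 0.0469
```

Emit:
apply_moves --motion '[{"tx": 0,"ty": 0,"tz": -4,"turn": 0,"jaw": 0.1},{"tx": 0,"ty": 0,"tz": -8,"turn": 0,"jaw": 0.1},{"tx": 0,"ty": 0,"tz": -10,"turn": 0,"jaw": 0.1},{"tx": 0,"ty": 0,"tz": -10,"turn": 0,"jaw": 0.1},{"tx": 0,"ty": 0,"tz": -10,"turn": 0,"jaw": 0.1}]'

```text
time_s: 19.23
position: [0.5353, -0.1565, 0.2288]
tool_rot: [[0.994, -0.106, -0.033], [-0.106, -0.994, 0.011], [-0.034, -0.008, -0.999]]
ft_force: [0.1, 0.2, -1.1]
grip_width: 0.0471
```

```bash
python3 fl.py w7 .616 -.2195; python3 -c "
from h import *
snap('top','top1')"
```

```text
rect [array([ 0.6161, -0.2198]), array([0.0974, 0.105 ]), np.float64(87.0366)] px bbox (285, 9, 113, 130)
dock mm corners [[-52.7, -29.9], [52.3, -30.1], [52.5, 67.3], [-52.6, 67.4]] centre [-0.1 18.7]
```

View pics/w7.png

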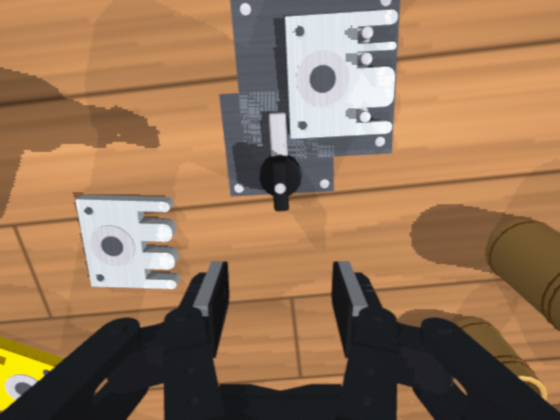

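View pics/top1.png

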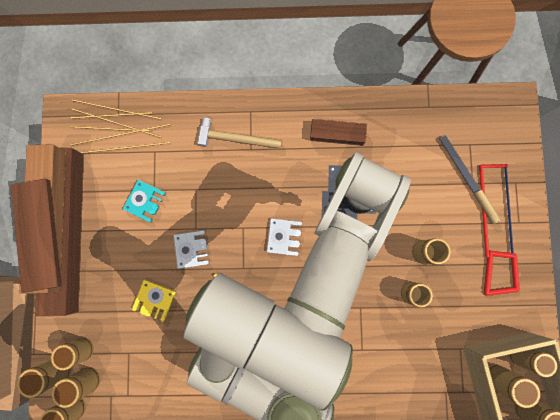

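The wrist view shows the flange (340,75) home and the latch arm (278,114)–(280,155) closed right behind it. The top view shows flanges a and c, the cups, hammer and offcut unmoved. One last number, the latch angle.

Run:
```python
from h import *
im,d,c=load('w7'); g=cv2.cvtColor(im,cv2.COLOR_RGB2GRAY)
O=np.array([.6153,-.2385]); a=np.radians(-2.89); D=np.array([[np.cos(a),-np.sin(a)],[np.sin(a),np.cos(a)]])
q=[]
for v in range(118,150,3):
    xs=np.nonzero(g[v,262:286]>150)[0]+262; q.append((xs.mean(),v)) if len(xs)>4 else 0
P=(ray(c,q,.015)[:,:2]-O)@D; f=np.polyfit(P[:,0],P[:,1],1); print('latch deg',np.degrees(np.arctan(f[0])),'y at axis mm',np.polyval(f,-.088)*1e3)
t=(ray(c,[(278,113)],.015)[:,:2]-O)@D-[-.088,.079]; print('tip rel',(t*1e3).round(1)); print(telemetry.observe()['time_s'])
close_job()
```

```text
latch deg -1.5819694038123873 y at axis mm 80.05061773931133
tip rel [[60.  -1.3]]
19.3333
the job is handed in; nothing more can be done
```

The jig is set up, and I handed the job in at 19.3 s of the 72 s allowed.

- **Latch opening:** I turned the knob to its open stop, where the torque rose to 1.1 N m.
- **Flange choice:** flange b was the middle aluminium one. Its close slot pair faces the same way as the studs.
- **Seating:** the flange was too wide to grip. I pushed it with two spread fingers, first along +x, then along the dock's -y onto the studs, until it stopped against 15 N.
- **Latch closing:** I turned the knob back to the shut stop, where the torque rose to 1.5 N m.

**Last checks:**
- **Flange position:** the final picture puts the flange at dock (-0.1, 18.7) mm, against (0, 19) for fully home.
- **Latch angle:** the arm reads about -1.5° with its tip 60 mm along +x, so it is shut to within measurement error.
- **Bystanders:** by eye, flanges a and c, the cups, the hammer and the offcut are where they were in the first picture.

**Disagreements and slips:**
- **Camera offset:** my rough readings from the top camera put the dock about 8 mm off in y. I used the wrist camera, which agreed with itself and with the contact points.
- **Unintended turn:** one release row carried an unintended turn, up to 7° further against the open stop. The readings afterwards showed no harm.

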